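Click the battery case lid shut, rim section by section

ROBOT

A 6-joint arm with a two-finger parallel gripper is mounted at the origin on the work surface. World frame = base frame: x ahead of the robot, y to its left, z up, the work surface at z = 0. Lengths are in mm, angles in rad, forces in N, time in s.
With the tool pointing down it reaches from about 300 to 775 mm from the base axis. Payload 14.6 kg.
Tool frame: the origin (TCP) lies between the finger pads; the fingertips stand r.tips_ahead ahead of it and the grasp point (between the pads) lies 8 mm behind it (r.tips_ahead is the distance from the TCP to the fingertips, in mm); y points along the fingers, z is the direction in which the jaws open and shut, and the axes are right-handed (so a half turn about y gives the same grasp; the last joint's range is limited). The gripper opens to 85 mm and grips with 20 to 120 N. Pads are 22 mm wide; open, the fingers measure 114 mm over their backs; the gripper's body (76 mm by 85 mm) begins 54 mm behind the grasp point. The pads swing forward as they close: fully open they stand 13 mm farther back than shut.
Start: joints at [-1.231, 0.3, 1.521, -0, 1.321, -0.067], TCP at [217.612, -505.108, 242.281] pointing down, gripper open.
Joint ranges: [-3.03, 3.03], [-0.79, 2.21], [0.23, 2.52], [-1.04, 4.18], [0, 3.07], [-2.55, 2.55]. Speed limits (rad/s): [2.22, 2.22, 2.57, 3.14, 3.14, 3.14].

INTERFACE

Orientations are given as a 3x3 rotation matrix whose columns are the frame's x, y, z axes.
In Python, from cell import readout, optics, close_job, r gives the robot as it stands.
- The arm moves only by the shell command python3 -m inch 'ROWS' [FORCE]. ROWS is JSON, a list of rows, each a list of 3 entries, a list of its own where there are three numbers: the closure, from -1 (fully open) to 1 (shut), then the shift along the tool's x, y, z scaled (see below), then the turn about the tool's y scaled (see below). In form: [[grip, [x, y, z], turn], ...]. A call has 1 to 8 rows; each row is the pose to reach, as a shift and turn from the pose commanded when the call began, along the tool's axes at that moment; what a row does not reach only later rows make up. The controller multiplies each number of a shift by 0.5 m and each number of a turn by 30 degrees. A row lasts 1/12 s, in which the tool goes at most 41.7 mm and 7.16 degrees, less where a joint would pass 70% of its speed; a pose out of reach is approached as far as the arm can. A call with a number of a shift or a turn outside -1 to 1 is refused whole. A call with a gripper value outside its range is refused whole. The fingers move at their own pace and stop on an object; FORCE is the grip in N (left out, the last holds). Time passes only in rows, so rows that repeat a pose let the fingers close. It gives the time, the measured TCP pose, the force and the opening at its end, in the units of the state.
- readout.get_state(): the state, without advancing time (a new reading comes with each control period).
- optics.capture(name): name is "side" or "top"; returns (picture, depth): 400x640x3 uint8, red, green, blue; 400x640 float32, mm along the optical axis (not along the pixel's ray), 0 where there is no reading.
- optics.calibration(name): a dict with "fx", "fy", "cx", "cy" (pixels), "position" and "attitude" of the camera in the world. Camera axes: x right, y down, z forward; pixel columns grow to the right and rows downward; lengths in mm; the calibration is good to about 2 mm. A picture is of the moment at which its call begins. calibration takes no time and is no camera call.
- close_job(): hands the job in, once; it reports no verdict.
The state is a dict: "t": time; "joint_pos": joint angles; "joint_velocities": joint speeds; "tau": joint torques, N m; "tcp_pos": TCP position; "tcp_rot": TCP orientation; "wrist_force": force on the tool from outside, world axes, zero at the start; "moment": the same for the moment, N m; "opening": opening from 0.0 (shut) to 1.0 (fully open).
Only numpy, scipy, OpenCV 4.12 (cv2) and the standard library are available. Lean on these libraries where they do the work, as an engineer would, in place of code of your own. Each camera call takes 0.05 s, during which the arm holds its last target.

TASK

Press the battery case's lid shut: push each of its four raised rim sections down with the fingertips until it clicks home, starting with the section that has the red dot and working round clockwise as seen from above, one at a time. Nothing is picked up: leave the case standing where it is, the toggle switch off and the other things on the desk undisturbed.

Things in the scene. Friction and masses are not known exactly. Their poses are not given: they have to be found in the camera images.
- case: Brown bakelite battery case standing loose on the desk, 160 (x) x 130 (y) x 46 mm high, about 1.1 kg, with a cream snap-fit lid 5 mm thick on top (lid top at 51 mm). Origin: centre of the underside, z up. The middle and the four corners of the lid are already down; between the corners lie four hinged rim sections, one per side, each with a tan raised press rib along its outer edge.
- rim_1 (a joint): Hinge of rim section 1 in pressing order (first, marked with a round red dot (14 mm) on its flat part; on the lid's +x side (case frame), 57 mm long). 0 = fully raised (the start), 0.35 rad = clicked shut and flush; grows as it is pressed down. Hinge line is parallel to the case side, 35 mm inward from it, 48.5 mm above the desk. It resists with up to about 10 N at the rib, springs back up if let go before about 0.2 rad, and past that snaps shut by itself and stays.
- rib_1 (a point): Middle of the top face of the press rib of rim section 1: press here, downward. Rib 12 mm wide (across the rim, 1 mm in from the edge), 4 mm above the section, as long as the section. 28 mm outward from the hinge line; 55 mm above the desk when shut, about 10 mm higher when raised. Its x axis points outward from the case and tilts up with the section.
- rim_2 (a joint): Hinge of rim section 2 in pressing order (second; on the -y side, 87 mm long). 0 = fully raised (the start), 0.35 rad = clicked shut and flush; grows as it is pressed down. Hinge line is parallel to the case side, 35 mm inward from it, 48.5 mm above the desk. It resists with up to about 10 N at the rib, springs back up if let go before about 0.2 rad, and past that snaps shut by itself and stays.
- rib_2 (a point): Middle of the top face of the press rib of rim section 2: press here, downward. Rib 12 mm wide (across the rim, 1 mm in from the edge), 4 mm above the section, as long as the section. 28 mm outward from the hinge line; 55 mm above the desk when shut, about 10 mm higher when raised. Its x axis points outward from the case and tilts up with the section.
- rim_3 (a joint): Hinge of rim section 3 in pressing order (third; on the -x side, 57 mm long). 0 = fully raised (the start), 0.35 rad = clicked shut and flush; grows as it is pressed down. Hinge line is parallel to the case side, 35 mm inward from it, 48.5 mm above the desk. It resists with up to about 10 N at the rib, springs back up if let go before about 0.2 rad, and past that snaps shut by itself and stays.
- rib_3 (a point): Middle of the top face of the press rib of rim section 3: press here, downward. Rib 12 mm wide (across the rim, 1 mm in from the edge), 4 mm above the section, as long as the section. 28 mm outward from the hinge line; 55 mm above the desk when shut, about 10 mm higher when raised. Its x axis points outward from the case and tilts up with the section.
- rim_4 (a joint): Hinge of rim section 4 in pressing order (fourth; on the +y side, 87 mm long). 0 = fully raised (the start), 0.35 rad = clicked shut and flush; grows as it is pressed down. Hinge line is parallel to the case side, 35 mm inward from it, 48.5 mm above the desk. It resists with up to about 10 N at the rib, springs back up if let go before about 0.2 rad, and past that snaps shut by itself and stays.
- rib_4 (a point): Middle of the top face of the press rib of rim section 4: press here, downward. Rib 12 mm wide (across the rim, 1 mm in from the edge), 4 mm above the section, as long as the section. 28 mm outward from the hinge line; 55 mm above the desk when shut, about 10 mm higher when raised. Its x axis points outward from the case and tilts up with the section.
- toggle (a joint): Black toggle switch on the brown test panel at the back of the desk; 0 = off, its start. Not to be switched.
- rotor: Brass turbine rotor, stack of three bladed discs standing on end, 84 mm across, 85 mm high; loose bystander. Origin: its underside, near the middle.
- pipe: Chromed bent exhaust pipe lying on the desk, about 190 mm long, 28 mm thick with a 44 mm end flange; loose bystander. Origin: its underside, near the middle.
- insulator: White porcelain ribbed insulator, 44 mm across, 62 mm high, standing about 145 mm from the case's centre; loose bystander. Origin: its underside, near the middle.
- tap: Steel drain tap lying near the case, about 150 mm from its centre, 56 mm long, 46 mm high with a cross handle on top; loose bystander. Origin: its underside, near the middle.
- driver: Screwdriver lying on the desk, 160 mm long; loose bystander. Origin: its underside, near the middle.
There are look-alikes about, which are no part of the job. What is shaped like the case but turquoise is not meant.

How it is judged (in metres and radians):
On the way, in this order (a step that is already met when the one before it is completed fails the run):
1. rim section 1 is clicked shut (value of joint rim_1 above 0.3 rad), for 0.1 s.
2. rim section 2 is clicked shut (value of joint rim_2 above 0.3 rad), for 0.1 s.
3. rim section 3 is clicked shut (value of joint rim_3 above 0.3 rad), for 0.1 s.
4. rim section 4 is clicked shut (value of joint rim_4 above 0.3 rad), for 0.1 s.
At the end, for the whole second after the job is handed in: All four rim sections are shut (each within 0.04 rad of home), the case stands flat on the desk within 40 mm of where it was and is still, the toggle is off and no bystander has moved more than 20 mm (value of joint each of rim_1, rim_2, rim_3, rim_4 above 0.31 rad and distance of case from where it was at the start of the episode below 0.04 m and height (world z) of case below 0.006 m and angle between case's own z axis and vertical below 0.05 rad and linear speed of case below 0.02 m/s and value of joint toggle below 0.25 rad and distance of each of rotor, pipe, insulator, tap, driver from where it was at the start of the episode below 0.02 m); the robot touches nothing.
It fails at once if the battery case is lifted (height (world z) of case above 0.012 m).
It fails at once if the battery case is tipped (angle between case's own z axis and vertical above 0.15 rad).
It fails at once if the battery case is shoved more than 40 mm (distance of case from where it was at the start of the episode above 0.04 m).
It fails at once if the toggle switch is moved (value of joint toggle above 0.25 rad).
It fails at once if a bystander is moved or lifted more than 20 mm (distance of any of rotor, pipe, insulator, tap, driver from where it was at the start of the episode above 0.02 m).
It also fails if it takes over 43 s, if anything falls off the work surface, if the arm or the gripper's body presses on something with over 40 N, if the wrist force passes 120 N, or if a joint passes its speed limit or range.

## Working session

There is one attempt and no reset: what is moved stays moved. The work goes in short steps, Python scripts to look and compute and a shell command to move; the robot and the scene stay as the last step left them, time stands still between calls to the robot, and variables do not carry over. Pictures are saved under pics/ and viewed, and the job is handed in when it is done.

```bash
ls; mkdir -p pics
python3 - <<'E'
from cell import readout, optics, r
import cv2
s=readout.get_state()
for k in s: print(k,s[k])
print(r.tips_ahead)
for n in ("side","top"):
    print(n,optics.calibration(n))
    p,d=optics.capture(n)
    import numpy as np
    np.savez(f'{n}0.npz',p=p,d=d)
    cv2.imwrite(f'pics/{n}0.png',p[:,:,::-1])
E
```

```text
pics
t 0.0
joint_pos [-1.23061921e+00  3.00493562e-01  1.52160832e+00  9.26236513e-06
  1.32069425e+00 -6.66236621e-02]
joint_velocities [ 4.96443234e-05 -1.55550074e-03 -1.76471273e-03  2.02270832e-03
  5.38284746e-04 -4.23871766e-04]
tau [ 3.26340942e-04 -5.43498838e+01 -3.61796415e+01 -6.33400668e-05
  3.98863907e-03  2.67046937e-05]
tcp_pos [ 217.53095661 -504.90430509  241.69746195]
tcp_rot [[-9.18392293e-01 -3.93086535e-04  3.95670875e-01]
 [-3.95671061e-01  1.13751087e-03 -9.18391593e-01]
 [-8.90725542e-05 -9.99999276e-01 -1.20021419e-03]]
wrist_force [ 0.29874969 -0.50631495  0.19424744]
moment [ 0.02378038 -0.00772016  0.01170915]
opening 0.9996317717160034
11.0
side {'fx': 468.50632917890334, 'fy': 468.50632917890334, 'cx': 321.8061235137816, 'cy': 198.9181335901539, 'position': array([328.3059254 , 936.79588463, 825.75713189]), 'attitude': array([[-0.9759254 , -0.14877119,  0.15948903],
       [-0.21723286,  0.59771312, -0.77171815],
       [ 0.01948075, -0.7877856 , -0.61564141]])}
top {'fx': 430.1371939360113, 'fy': 430.1371939360113, 'cx': 319.36948399042797, 'cy': 201.50861668386779, 'position': array([ 377.01090422,  -15.05744159, 1162.24376883]), 'attitude': array([[-0.01112108, -0.98833901,  0.15186283],
       [-0.99979575,  0.01355354,  0.0149917 ],
       [-0.01687516, -0.15166509, -0.98828788]])}
```

View pics/side0.png

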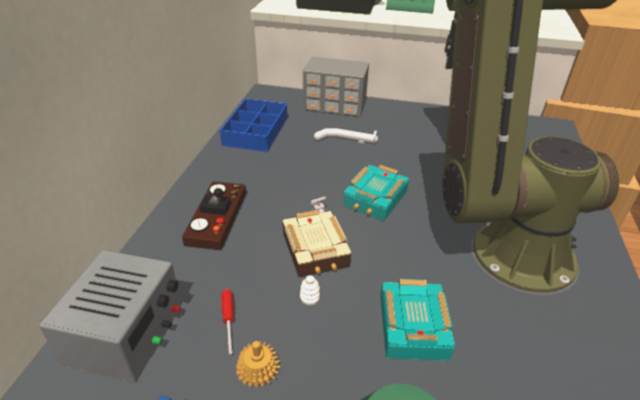

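View pics/top0.png

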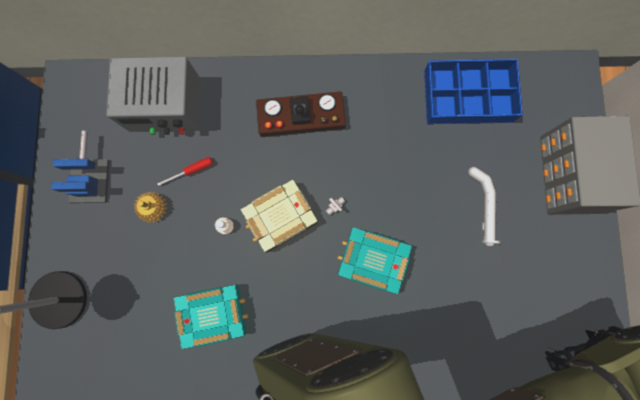

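Candidates in the top view: the cream-lidded brown case at (279,215), and turquoise look-alikes at (375,260) and (210,317). I choose the cream one, and crop it closely to check.

Run:
```python
import numpy as np,cv2
p=np.load('top0.npz')['p'][:,:,::-1]; q=np.load('side0.npz')['p'][:,:,::-1]
cv2.imwrite('pics/topc.png',cv2.resize(p[165:265,205:355],None,fx=5,fy=5,interpolation=cv2.INTER_CUBIC))
cv2.imwrite('pics/sidec.png',cv2.resize(q[190:310,260:380],None,fx=5,fy=5,interpolation=cv2.INTER_CUBIC))
```

```text
(no output)
```

View pics/topc.png

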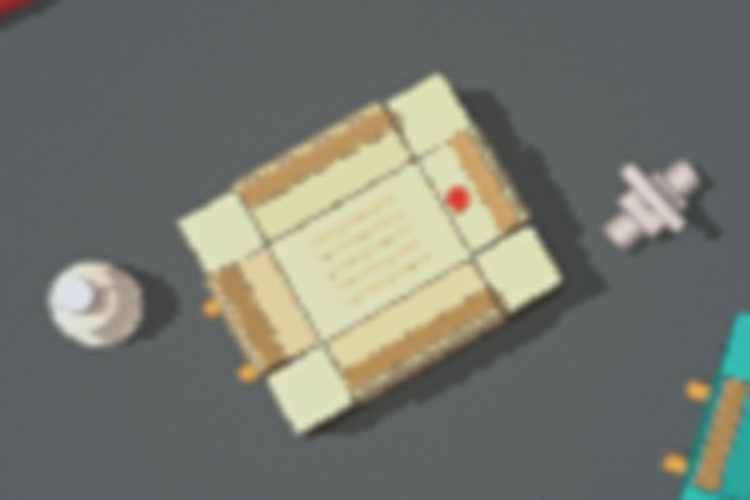

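View pics/sidec.png

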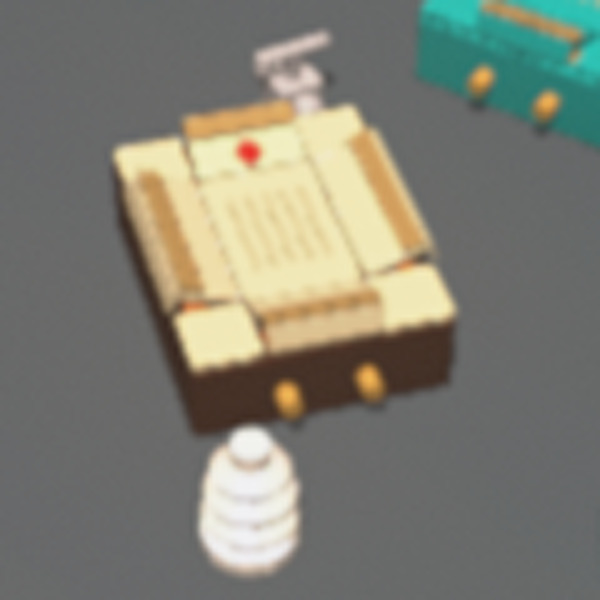

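```bash
cat > h.py <<'E'
import numpy as np
from cell import optics
C={n:optics.calibration(n) for n in('top','side')}
def ray(n,u,v):
    c=C[n]; d=c['attitude']@np.array([(u-c['cx'])/c['fx'],(v-c['cy'])/c['fy'],1]); return np.array(c['position']),d
def onz(n,u,v,z):
    o,d=ray(n,u,v); return o+d*(z-o[2])/d[2]
def tri(a,b):
    o1,d1=ray('top',*a);o2,d2=ray('side',*b)
    t=np.linalg.lstsq(np.c_[d1,-d2],o2-o1,rcond=None)[0]
    p,q=o1+t[0]*d1,o2+t[1]*d2
    return (p+q)/2,np.linalg.norm(p-q)
def dep(n,u,v,D):
    o,d=ray(n,u,v); return o+d*D
def proj(n,P):
    c=C[n]; q=c['attitude'].T@(np.asarray(P)-c['position']); return q[0]/q[2]*c['fx']+c['cx'],q[1]/q[2]*c['fy']+c['cy']
E
python3 - <<'E'
from h import *
np.set_printoptions(precision=1,suppress=True)
T=np.array([(438,73),(562,280),(302,435),(178,222),(457,198)])/5+[205,165]-0.4
S=np.array([(115,150),(358,105),(457,312),(195,371),(249,152)])/5+[260,190]-0.4
for a,b in zip(T,S): print(tri(a,b),onz('top',*a,51)[:2],onz('side',*b,51)[:2])
P=np.array([onz('top',*a,51) for a in T[:4]])
Q=np.array([onz('side',*a,51) for a in S[:4]])
for P in (P,Q): print(P.mean(0),[np.linalg.norm(P[i]-P[i-1]) for i in range(4)])
dt=np.load('top0.npz')['d']; ds=np.load('side0.npz')['d']
for a in T: print('dep',dep('top',*a,dt[int(round(a[1])),int(round(a[0]))]))
# lid middle points
for (u,v) in [(262,210),(280,215),(290,222)]: print('mid',dep('top',u,v,dt[v,u]))
# joint desk
for (u,v) in [(400,160),(300,300),(215,160)]: print('desk',dep('top',u,v,dt[v,u]))
# tap / insulator
for (u,v) in [(335,205),(224,225)]: print('obj',dep('top',u,v,dt[v,u]))
E
```

```text
(array([607.7,  72.7,  51. ]), np.float64(1.2040563660762302)) [608.3  72.8] [607.   72.8]
(array([496.1,   8.4,  51.4]), np.float64(3.194861826167235)) [497.7   8.5] [494.5   7.9]
(array([419.1, 143.6,  47.9]), np.float64(0.6325092934756906)) [419.3 143.2] [418.4 146.8]
(array([530.2, 209.6,  47.7]), np.float64(2.171815042216354)) [530.8 209.1] [528.2 212.8]
(array([540.2,  62.6,  55.1]), np.float64(1.2766145262747444)) [541.5  63. ] [540.7  58. ]
[514.  108.4  51. ] [np.float64(156.76653670716235), np.float64(127.91890764098159), np.float64(155.8492434029774), np.float64(129.53369703914194)]
[512.  110.1  51. ] [np.float64(160.6579913874862), np.float64(129.87219274599377), np.float64(158.3493973659669), np.float64(128.09710865688035)]
dep [619.   76.9  -0.5]
dep [499.3   8.8  36.3]
dep [421.3 150.9  -3.3]
dep [537.7 219.1   1.3]
dep [541.6  63.   50.5]
mid [527.5 152.   50.3]
mid [513.6 104.8  50.8]
mid [495.1  78.8  50.1]
desk [ 668.8 -221.8   -0.4]
desk [292.8  56.8  -1.8]
desk [675.6 291.1   4. ]
obj [539.1 -39.1  43.1]
obj [489.2 250.3  52.5]
```

The crop confirms the choice: cream lid, brown body, red dot at crop (457,198), which is image (296,204). The lid measures about 157×129 mm at z≈51, so the sizes check out. The case centre is about (513,109), with its +x axis at -60°. Next I approach with the gripper shut.

```bash
python3 -m inch '[[1,[-0.5,0,-0.36],0],[1,[-0.5,0,-0.36],0],[1,[-0.5,0,-0.36],0],[1,[-0.5,0,-0.36],0],[1,[-0.5,0,-0.36],0],[1,[-0.5,0,-0.36],0],[1,[-0.5,0,-0.36],0],[1,[-0.5,0,-0.36],0]]' 40
cat > d.py <<'E'
import sys
from h import *
from cell import readout
np.set_printoptions(precision=4,suppress=True)
c=np.array([513.,109.]);a=np.radians(-60.3);ex=np.array([np.cos(a),np.sin(a)]);ey=np.array([-ex[1],ex[0]])
R={1:c+72*ex,2:c-57*ey,3:c-72*ex,4:c+57*ey}
s=readout.get_state()
for k in R:
    t=np.array([*R[k],float(sys.argv[1])]); print(k,t,'rows',s['tcp_rot'].T@(t-s['tcp_pos'])/500)
print(s['t'],s['tcp_pos'],s['wrist_force'],s['opening'])
E
python3 d.py 100
```

```text
t: 0.77
tcp_pos: [377.4, -237.4, 242.3]
tcp_rot: [[-0.917, 0.0, 0.398], [-0.398, 0.001, -0.917], [-0.0, -1.0, -0.0]]
wrist_force: [-0.7, -0.6, -0.5]
opening: -0.0
1 [548.673   46.4585 100.    ] rows [-0.54    0.285  -0.3844]
2 [463.488   80.7589 100.    ] rows [-0.411   0.285  -0.5151]
3 [477.327  171.5415 100.    ] rows [-0.5086  0.2851 -0.6707]
4 [562.512  137.2411 100.    ] rows [-0.6376  0.2851 -0.54  ]
0.7667 [ 377.3526 -237.3631  242.2713] [-0.7367 -0.5619 -0.5302] -0.0003120526736405919
```

```bash
python3 -m inch '[[1,[-0.54,0.1,-0.384],0],[1,[-0.54,0.1,-0.384],0],[1,[-0.54,0.1,-0.384],0],[1,[-0.54,0.1,-0.384],0],[1,[-0.54,0.1,-0.384],0],[1,[-0.54,0.1,-0.384],0],[1,[-0.54,0.1,-0.384],0],[1,[-0.54,0.1,-0.384],0]]' 40
python3 d.py 100
```

```text
t: 1.43
tcp_pos: [547.7, 42.9, 192.0]
tcp_rot: [[-0.918, -0.0, 0.396], [-0.396, -0.0, -0.918], [0.0, -1.0, -0.0]]
wrist_force: [0.1, -1.4, -0.3]
opening: -0.0
1 [548.673   46.4585 100.    ] rows [-0.0047  0.184  -0.0056]
2 [463.488   80.7589 100.    ] rows [ 0.1246  0.184  -0.1361]
3 [477.327  171.5415 100.    ] rows [ 0.0273  0.184  -0.2918]
4 [562.512  137.2411 100.    ] rows [-0.102   0.1839 -0.1614]
1.4333 [547.6534  42.9417 191.9776] [ 0.1243 -1.3901 -0.2531] -4.384819351192351e-05
```

```bash
python3 -m inch '[[1,[0,0,0],0],[1,[0,0,0],0]]' 40
python3 d.py 92
```

```text
t: 1.6
tcp_pos: [547.1, 42.4, 191.4]
tcp_rot: [[-0.917, -0.002, 0.398], [-0.398, -0.0, -0.917], [0.002, -1.0, -0.001]]
wrist_force: [-0.1, -0.6, 0.5]
opening: -0.003
1 [548.673   46.4585  92.    ] rows [-0.0064  0.1987 -0.006 ]
2 [463.488   80.7589  92.    ] rows [ 0.1225  0.1991 -0.1368]
3 [477.327  171.5415  92.    ] rows [ 0.0248  0.199  -0.2923]
4 [562.512  137.2411  92.    ] rows [-0.1041  0.1987 -0.1615]
1.6 [547.1371  42.4485 191.3731] [-0.1284 -0.6141  0.4674] -0.003260591474695701
```

```bash
python3 -m inch '[[1,[-0.0065,0.06,-0.006],0],[1,[-0.0065,0.12,-0.006],0],[1,[-0.0065,0.17,-0.006],0],[1,[-0.0065,0.198,-0.006],0],[1,[-0.0065,0.198,-0.006],0]]' 40
python3 d.py 66
python3 - <<'E'
from h import *
import cv2
p,_=optics.capture('top');q,_=optics.capture('side')
a=cv2.resize(p[165:265,225:345,::-1],None,fx=5,fy=5,interpolation=2);b=cv2.resize(q[150:310,260:380,::-1],None,fx=4,fy=4,interpolation=2)
cv2.imwrite('pics/a1.png',a);cv2.imwrite('pics/b1.png',b)
E
```

```text
t: 2.02
tcp_pos: [547.1, 43.8, 90.7]
tcp_rot: [[-0.919, -0.005, 0.395], [-0.395, -0.0, -0.919], [0.005, -1.0, -0.002]]
wrist_force: [0.9, -0.0, 0.5]
opening: 0.005
1 [548.673   46.4585  66.    ] rows [-0.0052  0.0494 -0.0036]
2 [463.488   80.7589  66.    ] rows [ 0.1243  0.0503 -0.1338]
3 [477.327  171.5415  66.    ] rows [ 0.0272  0.0501 -0.2898]
4 [562.512  137.2411  66.    ] rows [-0.1023  0.0493 -0.1595]
2.0167 [547.1069  43.7842  90.7248] [ 0.9354 -0.0355  0.53  ] 0.005136386149591078
```

View pics/a1.png

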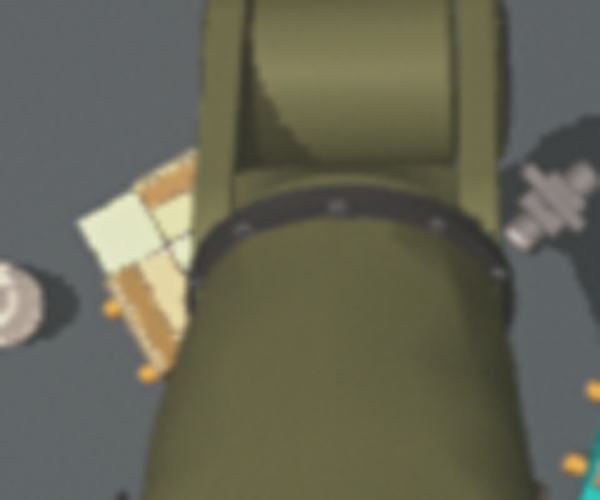

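View pics/b1.png

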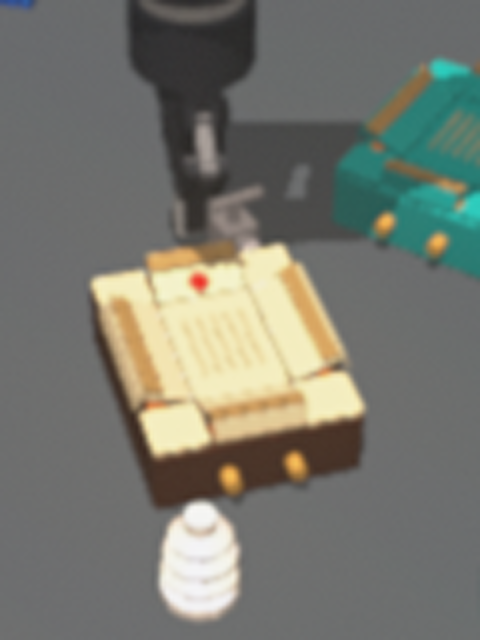

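```bash
python3 - <<'E'
from h import *
f=lambda P:[((a-260)*4,(b-150)*4) for a,b in [proj('side',P)]]
print(f((547,44,80)),f((547,44,67)),f((549,46,64)),f((547.2,49.4,64)))
E
python3 -m inch '[[1,[0,0.005,0],0],[1,[0,0,0],0]]' 40; python3 d.py 66
```

```text
[(np.float64(193.34376483121855), np.float64(229.45537320471692))] [(np.float64(193.3073491613893), np.float64(245.34294736979245))] [(np.float64(189.49068523254414), np.float64(250.44589631092924))] [(np.float64(190.95433280623183), np.float64(254.2060740908188))]
t: 2.28
tcp_pos: [549.1, 44.5, 94.3]
tcp_rot: [[-0.919, 0.001, 0.395], [-0.395, -0.0, -0.919], [-0.001, -1.0, 0.0]]
wrist_force: [-0.6, 1.0, 0.0]
opening: -0.0
1 [548.673   46.4585  66.    ] rows [-0.0007  0.0565 -0.0039]
2 [463.488   80.7589  66.    ] rows [ 0.1287  0.0564 -0.1342]
3 [477.327  171.5415  66.    ] rows [ 0.0315  0.0564 -0.2901]
4 [562.512  137.2411  66.    ] rows [-0.0979  0.0566 -0.1597]
2.2833 [549.0937  44.5429  94.2748] [-0.6329  1.0453  0.034 ] -0.0003995466369953206
```

```bash
python3 -m inch '[[1,[0,0.015,-0.007],0],[1,[0,0.025,-0.007],0],[1,[0,0.035,-0.007],0],[1,[0,0.042,-0.007],0],[1,[0,0.042,-0.007],0]]' 40; python3 d.py 66
```

```text
t: 2.7
tcp_pos: [547.5, 48.0, 71.9]
tcp_rot: [[-0.918, -0.0, 0.396], [-0.396, -0.0, -0.918], [0.0, -1.0, 0.0]]
wrist_force: [1.1, -0.6, 0.7]
opening: -0.002
1 [548.673   46.4585  66.    ] rows [-0.0009  0.0118  0.0037]
2 [463.488   80.7589  66.    ] rows [ 0.1284  0.0119 -0.1267]
3 [477.327  171.5415  66.    ] rows [ 0.0311  0.0118 -0.2825]
4 [562.512  137.2411  66.    ] rows [-0.0982  0.0118 -0.1521]
2.7 [547.5175  47.9557  71.9177] [ 1.1296 -0.6474  0.7249] -0.0016436240897520621
```

```bash
cat > look.py <<'E'
import sys,cv2
from h import *
q,_=optics.capture('side')
cv2.imwrite(f'pics/{sys.argv[1]}.png',cv2.resize(q[190:290,270:370,::-1],None,fx=6,fy=6,interpolation=2))
E
python3 look.py s2
```

```text
(no output)
```

View pics/s2.png

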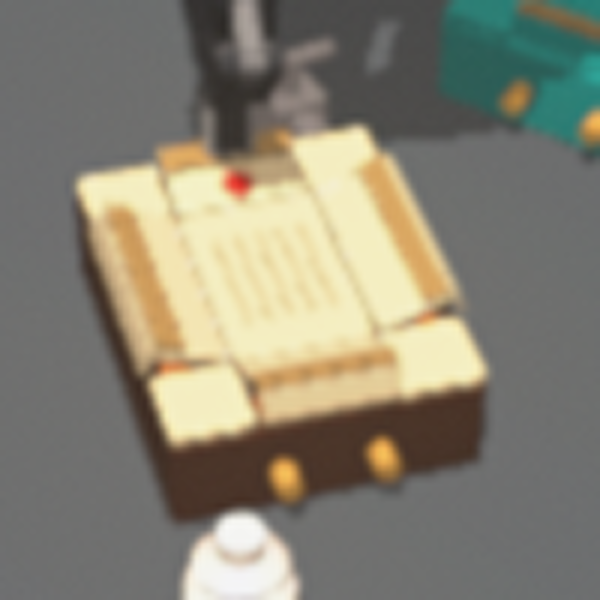

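The shut tips stand over the rib of section 1, a little inward, with the rib visible on both sides at crop (185,155) and (275,140). It looks partly down. I press on.

```bash
python3 -m inch '[[1,[0,0.005,0],0],[1,[0,0.009,0],0],[1,[0,0.012,0],0],[1,[0,0.012,0],0]]' 40; python3 d.py 66; python3 look.py s3
```

```text
t: 3.08
tcp_pos: [547.3, 48.2, 66.1]
tcp_rot: [[-0.918, -0.001, 0.396], [-0.396, 0.0, -0.918], [0.001, -1.0, -0.0]]
wrist_force: [0.2, -0.0, 1.1]
opening: 0.001
1 [548.673   46.4585  66.    ] rows [-0.0012  0.0002  0.0042]
2 [463.488   80.7589  66.    ] rows [ 0.1281  0.0003 -0.1262]
3 [477.327  171.5415  66.    ] rows [ 0.0308  0.0003 -0.282 ]
4 [562.512  137.2411  66.    ] rows [-0.0985  0.0002 -0.1516]
3.0833 [547.2883  48.1644  66.0963] [ 0.1601 -0.0022  1.072 ] 0.0014780996612729976
```

View pics/s3.png

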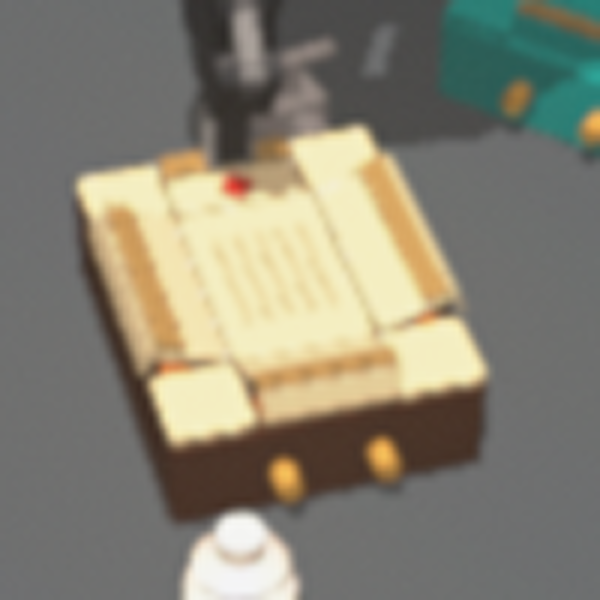

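The rib has dropped to lid level and there is no residual force. I lift off and check.

```bash
python3 -m inch '[[1,[0,-0.03,0],0],[1,[0,-0.08,0],0],[1,[0,-0.13,0],0],[1,[0,-0.16,0],0],[1,[0,-0.16,0],0]]' 40; python3 d.py 90; python3 look.py s4
```

```text
t: 3.55
tcp_pos: [548.8, 48.2, 150.0]
tcp_rot: [[-0.918, 0.005, 0.396], [-0.396, 0.0, -0.918], [-0.005, -1.0, 0.002]]
wrist_force: [0.0, 0.1, -0.7]
opening: -0.001
1 [548.673   46.4585  90.    ] rows [0.0022 0.1199 0.0028]
2 [463.488   80.7589  90.    ] rows [ 0.1315  0.1191 -0.1276]
3 [477.327  171.5415  90.    ] rows [ 0.0342  0.1192 -0.2834]
4 [562.512  137.2411  90.    ] rows [-0.0951  0.1201 -0.153 ]
3.55 [548.7971  48.1687 149.9748] [ 0.026   0.1025 -0.7414] -0.0009396193407357156
```

View pics/s4.png

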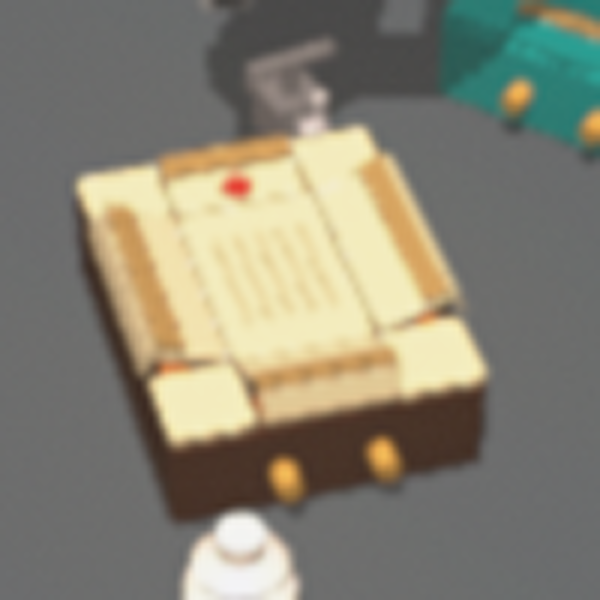

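Section 1 is flush at crop (225,155) and the case hasn't moved. Next is section 2, on the robot side (right in this view).

```bash
python3 -m inch '[[1,[0.131,0,-0.127],0],[1,[0.131,0,-0.127],0],[1,[0.131,0,-0.127],0],[1,[0.131,0,-0.127],0],[1,[0.131,0.06,-0.127],0],[1,[0.131,0.12,-0.127],0],[1,[0.131,0.13,-0.127],0],[1,[0.131,0.13,-0.127],0]]' 40; python3 d.py 66; python3 look.py s5
```

```text
t: 4.27
tcp_pos: [461.7, 80.1, 79.9]
tcp_rot: [[-0.919, -0.004, 0.395], [-0.395, -0.0, -0.919], [0.004, -1.0, -0.001]]
wrist_force: [1.0, 0.3, 0.9]
opening: 0.002
1 [548.673   46.4585  66.    ] rows [-0.1332  0.0271  0.1307]
2 [463.488   80.7589  66.    ] rows [-0.0038  0.0278  0.0003]
3 [477.327  171.5415  66.    ] rows [-0.101   0.0276 -0.1555]
4 [562.512  137.2411  66.    ] rows [-0.2304  0.0269 -0.0252]
4.2667 [461.7484  80.1473  79.9085] [1.0046 0.2909 0.9188] 0.0017501819638241507
```

View pics/s5.png

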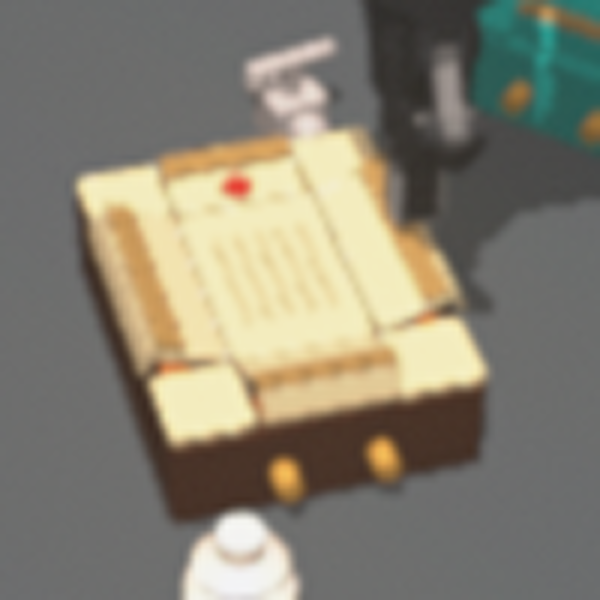

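The tips at crop (417,222) stand just above the rib of section 2, about 2 mm outward of its middle. I nudge inward and press.

```bash
python3 -m inch '[[1,[-0.006,0.004,0],0],[1,[-0.006,0.01,0],0],[1,[-0.006,0.016,0],0],[1,[-0.006,0.022,0],0],[1,[-0.006,0.028,0],0],[1,[-0.006,0.028,0],0]]' 40; python3 d.py 66; python3 -m inch '[[1,[0,-0.05,0],0],[1,[0,-0.1,0],0],[1,[0,-0.16,0],0],[1,[0,-0.17,0],0],[1,[0,-0.17,0],0]]' 40; python3 look.py s6; python3 d.py 150
```

```text
t: 4.82
tcp_pos: [465.0, 81.7, 67.4]
tcp_rot: [[-0.918, 0.0, 0.396], [-0.396, 0.0, -0.918], [-0.0, -1.0, -0.0]]
wrist_force: [0.1, 1.4, 0.6]
opening: -0.001
1 [548.673   46.4585  66.    ] rows [-0.1258  0.0028  0.1309]
2 [463.488   80.7589  66.    ] rows [0.0036 0.0028 0.0005]
3 [477.327  171.5415  66.    ] rows [-0.0937  0.0028 -0.1553]
4 [562.512  137.2411  66.    ] rows [-0.223   0.0029 -0.0249]
4.8167 [465.0294  81.6765  67.4153] [0.0815 1.3641 0.5817] -0.0009610637233204328
t: 5.23
tcp_pos: [465.9, 81.8, 154.5]
tcp_rot: [[-0.918, 0.004, 0.396], [-0.396, 0.0, -0.918], [-0.004, -1.0, 0.001]]
wrist_force: [0.6, -0.2, -1.1]
opening: 0.003
1 [548.673   46.4585 150.    ] rows [-0.1254  0.0061  0.1308]
2 [463.488   80.7589 150.    ] rows [0.0039 0.0058 0.0004]
3 [477.327  171.5415 150.    ] rows [-0.0933  0.0059 -0.1554]
4 [562.512  137.2411 150.    ] rows [-0.2226  0.0062 -0.025 ]
5.2833 [465.2103  81.7294 152.9228] [ 0.2502 -0.5345 -0.8048] -0.0005956383224168905
```

View pics/s6.png

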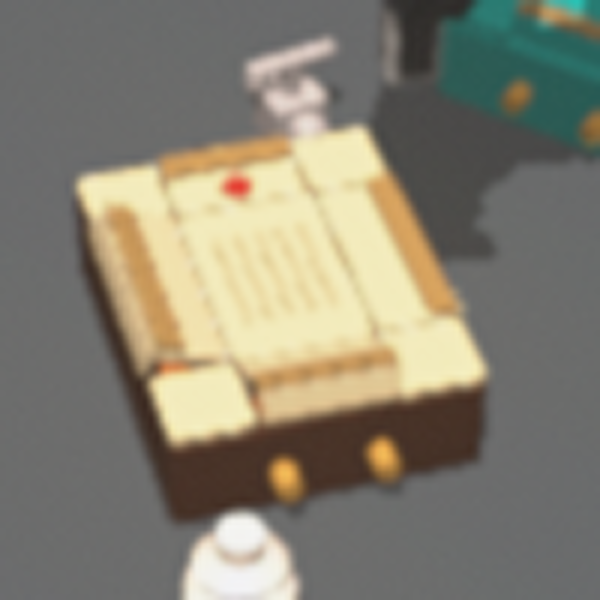

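Section 2 is flush: the gap at its lower corner has gone and its rib lies along the edge at crop (415,245). Next is section 3.

```bash
python3 -m inch '[[1,[-0.093,0,-0.155],0],[1,[-0.093,0,-0.155],0],[1,[-0.093,0,-0.155],0],[1,[-0.093,0,-0.155],0],[1,[-0.093,0.06,-0.155],0],[1,[-0.093,0.12,-0.155],0],[1,[-0.093,0.138,-0.155],0],[1,[-0.093,0.138,-0.155],0]]' 40; python3 d.py 66; python3 look.py s7
```

```text
t: 5.95
tcp_pos: [475.6, 170.1, 81.0]
tcp_rot: [[-0.919, -0.005, 0.395], [-0.395, -0.002, -0.919], [0.006, -1.0, -0.001]]
wrist_force: [0.2, -0.8, 1.3]
opening: 0.001
1 [548.673   46.4585  66.    ] rows [-0.0368  0.0295  0.2849]
2 [463.488   80.7589  66.    ] rows [0.0926 0.0303 0.1546]
3 [477.327  171.5415  66.    ] rows [-0.0046  0.0299 -0.0013]
4 [562.512  137.2411  66.    ] rows [-0.134   0.0291  0.129 ]
5.95 [475.5597 170.0647  80.9649] [ 0.2026 -0.7592  1.2896] 0.0005881173597429885
```

View pics/s7.png

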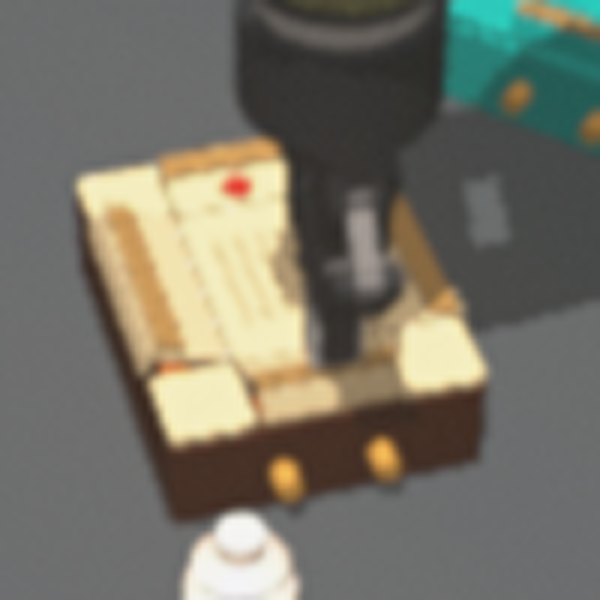

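The tips, at crop (335,362), stand over the rib of section 3. Press.

```bash
python3 -m inch '[[1,[-0.004,0.004,0],0],[1,[-0.004,0.01,0],0],[1,[-0.004,0.016,0],0],[1,[-0.004,0.022,0],0],[1,[-0.004,0.028,0],0],[1,[-0.004,0.03,0],0]]' 40; python3 d.py 66; python3 -m inch '[[1,[0,-0.05,0],0],[1,[0,-0.1,0],0],[1,[0,-0.16,0],0],[1,[0,-0.17,0],0],[1,[0,-0.17,0],0]]' 40; python3 look.py s8; python3 d.py 150
```

```text
t: 6.5
tcp_pos: [478.9, 172.1, 68.6]
tcp_rot: [[-0.918, 0.0, 0.396], [-0.396, 0.0, -0.918], [-0.0, -1.0, 0.0]]
wrist_force: [0.2, -0.7, -0.2]
opening: -0.003
1 [548.673   46.4585  66.    ] rows [-0.0287  0.0053  0.2859]
2 [463.488   80.7589  66.    ] rows [0.1006 0.0052 0.1555]
3 [477.327  171.5415  66.    ] rows [ 0.0034  0.0052 -0.0003]
4 [562.512  137.2411  66.    ] rows [-0.1259  0.0053  0.1301]
6.5 [478.9257 172.0739  68.6217] [ 0.1691 -0.6991 -0.2496] -0.0029520743993847244
t: 6.92
tcp_pos: [479.7, 172.2, 155.5]
tcp_rot: [[-0.918, 0.004, 0.396], [-0.396, 0.001, -0.918], [-0.004, -1.0, 0.001]]
wrist_force: [-1.0, -0.2, 0.0]
opening: 0.0
1 [548.673   46.4585 150.    ] rows [-0.0286  0.0077  0.2857]
2 [463.488   80.7589 150.    ] rows [0.1007 0.0075 0.1553]
3 [477.327  171.5415 150.    ] rows [ 0.0034  0.0076 -0.0005]
4 [562.512  137.2411 150.    ] rows [-0.1259  0.0078  0.1299]
6.9667 [478.9941 171.9899 153.8144] [-0.6086 -1.009   0.0748] 0.003373940837964991
```

View pics/s8.png

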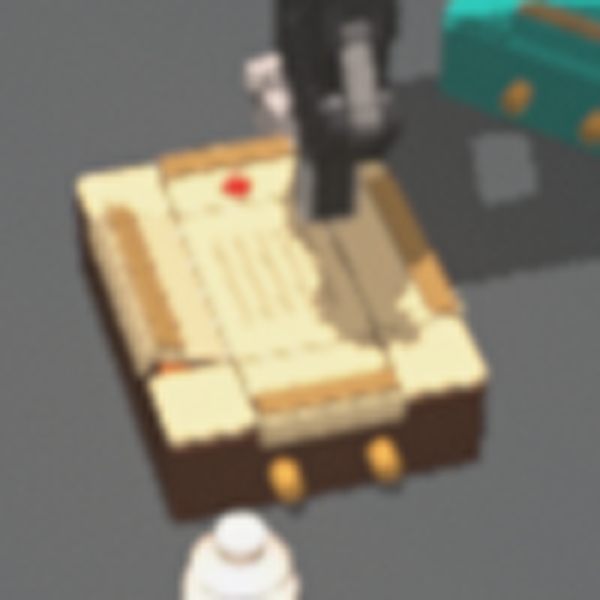

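Section 3 dropped, but its front face shows a step. I check its pixel position against the shut geometry, and use the top depth as well.

Run:
```python
from h import *
c=np.array([513.,109.]);a=np.radians(-60.3);ex=np.array([np.cos(a),np.sin(a)]);ey=np.array([-ex[1],ex[0]])
f=lambda x,y,z:[round((k-o)*6) for k,o in zip(proj('side',[*(c+x*ex+y*ey),z]),(270,190))]
for th in (0,.1,.35):   # remaining raise
  def g(r,h,y): 
    return f(-(45+r*np.cos(th)-h*np.sin(th)),y,48.5+r*np.sin(th)+h*np.cos(th))
  print(th,'rib out top',g(34,6.5,-28),g(34,6.5,28),'in top',g(22,6.5,-28),g(22,6.5,28),'bottom out',g(35,-2.5,-28),g(35,-2.5,28))
print('lid corners', f(-80,65,51),f(-80,-65,51),f(-80,65,46),f(-80,-65,46))
q,d=optics.capture('side')
for x in (330-60,330,330+50):
  u=270+x/6
  print([ (round(v*6-190*6),*np.round(dep('side',u,v,d[v,int(round(u))]),0)) for v in range(250,266,1)])
```

```text
0 rib out top [400, 381] [262, 410] in top [390, 360] [253, 388] bottom out [400, 399] [262, 428]
0.1 rib out top [400, 374] [261, 402] in top [390, 355] [252, 383] bottom out [400, 393] [262, 422]
0.35 rib out top [398, 353] [259, 381] in top [388, 341] [250, 369] bottom out [400, 375] [261, 403]
lid corners [169, 438] [490, 372] [169, 447] [489, 381]
[(360, np.float64(503.0), np.float64(158.0), np.float64(48.0)), (366, np.float64(501.0), np.float64(164.0), np.float64(52.0)), (372, np.float64(501.0), np.float64(167.0), np.float64(51.0)), (378, np.float64(499.0), np.float64(172.0), np.float64(52.0)), (384, np.float64(498.0), np.float64(179.0), np.float64(56.0)), (390, np.float64(498.0), np.float64(179.0), np.float64(54.0)), (396, np.float64(496.0), np.float64(185.0), np.float64(57.0)), (402, np.float64(495.0), np.float64(189.0), np.float64(57.0)), (408, np.float64(496.0), np.float64(188.0), np.float64(53.0)), (414, np.float64(495.0), np.float64(189.0), np.float64(51.0)), (420, np.float64(495.0), np.float64(189.0), np.float64(48.0)), (426, np.float64(495.0), np.float64(191.0), np.floa
[... 1581 characters left out ...]
55.0)), (390, np.float64(457.0), np.float64(166.0), np.float64(51.0)), (396, np.float64(456.0), np.float64(170.0), np.float64(51.0)), (402, np.float64(456.0), np.float64(169.0), np.float64(47.0)), (408, np.float64(456.0), np.float64(169.0), np.float64(44.0)), (414, np.float64(456.0), np.float64(170.0), np.float64(41.0)), (420, np.float64(456.0), np.float64(166.0), np.float64(35.0)), (426, np.float64(456.0), np.float64(167.0), np.float64(32.0)), (432, np.float64(456.0), np.float64(167.0), np.float64(29.0)), (438, np.float64(455.0), np.float64(169.0), np.float64(28.0)), (444, np.float64(454.0), np.float64(175.0), np.float64(31.0)), (450, np.float64(454.0), np.float64(175.0), np.float64(27.0))]
```

Section 3 is shut: rib top at 54–55 mm, with edges at the predicted shut pixels. The cream strip below is the section's own skirt. Next is section 4.

```bash
python3 -m inch '[[1,[-0.126,0,0.13],0],[1,[-0.126,0,0.13],0],[1,[-0.126,0,0.13],0],[1,[-0.126,0,0.13],0],[1,[-0.126,0.06,0.13],0],[1,[-0.126,0.12,0.13],0],[1,[-0.126,0.138,0.13],0],[1,[-0.126,0.138,0.13],0]]' 40; python3 d.py 66; python3 look.py s9
```

```text
t: 7.68
tcp_pos: [560.3, 137.4, 81.7]
tcp_rot: [[-0.918, -0.006, 0.396], [-0.396, -0.001, -0.918], [0.006, -1.0, -0.001]]
wrist_force: [-0.2, -0.3, 0.8]
opening: -0.0
1 [548.673   46.4585  66.    ] rows [0.0932 0.0316 0.1579]
2 [463.488   80.7589  66.    ] rows [0.2224 0.0326 0.0274]
3 [477.327  171.5415  66.    ] rows [ 0.1251  0.0322 -0.1284]
4 [562.512  137.2411  66.    ] rows [-0.0042  0.0313  0.0021]
7.6833 [560.2748 137.403   81.6591] [-0.153  -0.2558  0.8225] -0.00013051563974766225
```

View pics/s9.png

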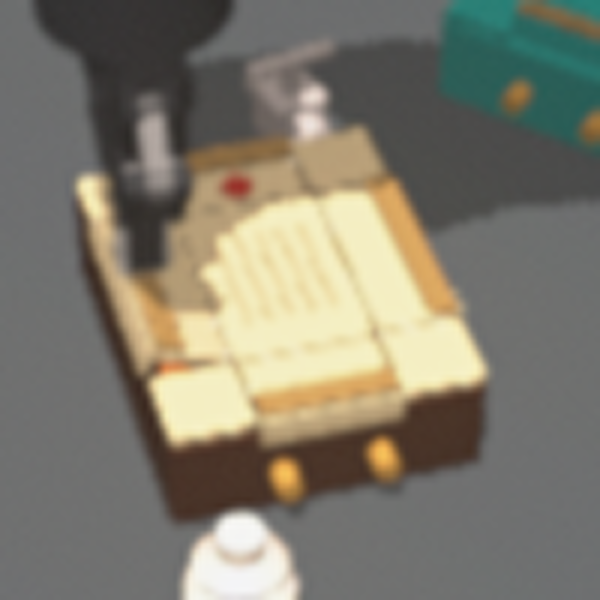

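The tips, at crop (148,268), stand over the rib of section 4, at most slightly inward. I shift a little outward and press.

```bash
python3 -m inch '[[1,[-0.004,0.004,0],0],[1,[-0.004,0.01,0],0],[1,[-0.004,0.016,0],0],[1,[-0.004,0.022,0],0],[1,[-0.004,0.028,0],0],[1,[-0.004,0.031,0],0]]' 40; python3 d.py 66; python3 -m inch '[[1,[0,-0.05,0],0],[1,[0,-0.1,0],0],[1,[0,-0.16,0],0],[1,[0.2,-0.2,0],0],[1,[0.3,-0.25,0],0],[1,[0.3,-0.25,0],0],[1,[0.3,-0.25,0],0],[1,[0.3,-0.25,0],0]]' 40; python3 look.py s10; python3 d.py 150
```

```text
t: 8.23
tcp_pos: [564.8, 138.3, 69.7]
tcp_rot: [[-0.918, 0.002, 0.396], [-0.396, 0.0, -0.918], [-0.002, -1.0, 0.0]]
wrist_force: [0.3, 0.5, 0.2]
opening: 0.005
1 [548.673   46.4585  66.    ] rows [0.1023 0.0072 0.1559]
2 [463.488   80.7589  66.    ] rows [0.2316 0.0069 0.0254]
3 [477.327  171.5415  66.    ] rows [ 0.1343  0.0071 -0.1304]
4 [562.512  137.2411  66.    ] rows [0.005  0.0073 0.0001]
8.2333 [564.7917 138.2627  69.6725] [0.3019 0.5154 0.2089] 0.005002145950161585
t: 8.9
tcp_pos: [423.5, 77.5, 196.0]
tcp_rot: [[-0.919, 0.002, 0.395], [-0.395, -0.0, -0.919], [-0.002, -1.0, 0.001]]
wrist_force: [0.1, 0.2, 0.2]
opening: -0.0
1 [548.673   46.4585 150.    ] rows [-0.2012  0.0917  0.1554]
2 [463.488   80.7589 150.    ] rows [-0.0717  0.0913  0.0251]
3 [477.327  171.5415 150.    ] rows [-0.1689  0.0914 -0.1308]
4 [562.512  137.2411 150.    ] rows [-0.2983  0.0918 -0.0005]
8.95 [425.4607  78.1194 195.5307] [0.6786 0.035  0.0697] -0.00044589436275908277
```

View pics/s10.png

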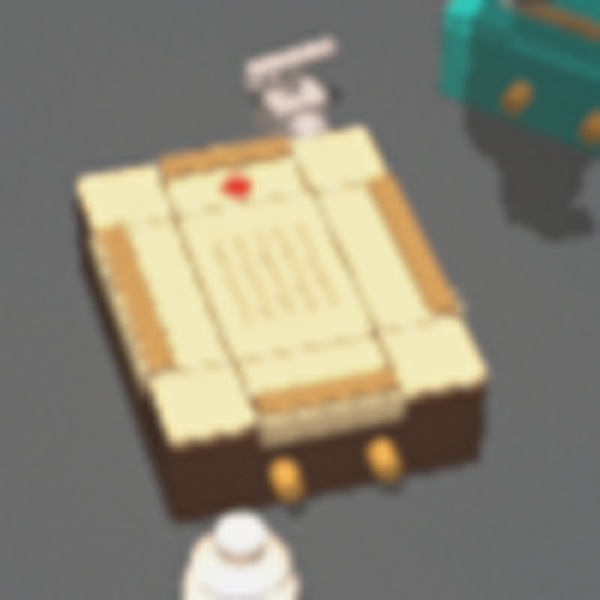

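All four sections look flush. I do a final numeric check of rib heights and of what moved, first letting the arm settle.

```bash
python3 -m inch '[[1,[0,0,0],0],[1,[0,0,0],0],[1,[0,0,0],0]]' 40
python3 - <<'E'
from h import *
from cell import readout
import cv2
q,d=optics.capture('side'); z=np.load('side0.npz')
c=np.array([513.,109.]);a=np.radians(-60.3);ex=np.array([np.cos(a),np.sin(a)]);ey=np.array([-ex[1],ex[0]])
for k,(n,t) in {1:(73*ex,ey),2:(-58*ey,ex),3:(-73*ex,ey),4:(58*ey,ex)}.items():
    h=[]
    for s in np.linspace(-20,20,9):
        u,v=[int(round(w)) for w in proj('side',[*(c+n+s*t),55])]; h.append(dep('side',u,v,d[v,u])[2])
    print(k,'rib z',np.median(h).round(1))
m=(cv2.absdiff(q,z['p']).max(2)>40).astype(np.uint8)*255
cv2.imwrite('pics/diff.png',np.hstack([cv2.resize(q[:,:,::-1],(400,250)),cv2.resize(cv2.cvtColor(m,8),(400,250))]))
print(readout.get_state()['joint_velocities'].round(3))
E
```

```text
t: 9.2
tcp_pos: [427.0, 78.9, 193.5]
tcp_rot: [[-0.918, -0.001, 0.396], [-0.396, -0.0, -0.918], [0.001, -1.0, -0.0]]
wrist_force: [-1.0, 0.4, 0.5]
opening: 0.0
1 rib z 55.0
2 rib z 54.5
3 rib z 55.1
4 rib z 55.9
[-0.001 -0.002  0.004 -0.002 -0.002 -0.002]
```

View pics/diff.png

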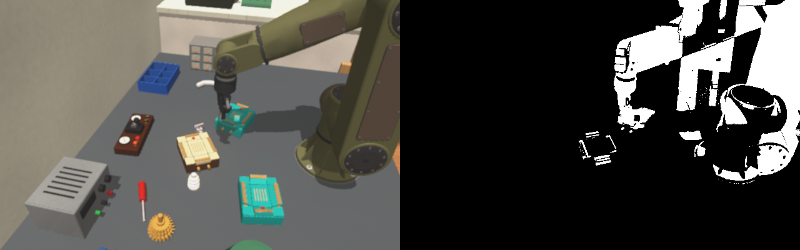

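The picture shows only the arm and the four ribs changed, and all rib tops are at 55 ± 1 mm. I hand in.

```bash
python3 -c "
from cell import close_job
print(close_job())"
```

```text
the job is handed in; nothing more can be done
None
```

I pressed all four rim sections of the cream-lidded brown case shut with the closed fingertips. I began at the red dot and went clockwise (+x, -y, -x, +y), then handed the job in at about 9.3 s; no verdict was reported.

- **Shut:** the last check put the four rib tops at 55.0, 54.5, 55.1 and 55.9 mm, against 55 mm when shut.
- **Undisturbed:** comparing the side picture with the one from the start, only the arm and the four ribs had changed. The part of the scene the arm covers in that picture couldn't be compared. The case had not visibly moved.
- **Clear of everything:** the arm was still, about 180 mm above the desk at the fingertips, and the wrist force was about 1 N.
- **Doubtful reading:** section 3 showed a step on its front face after pressing. Its rib height and edges matched the shut position, so I took the step to be the section's own skirt.

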